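# Make up the tap kit and the drain kit on the draining board

## Task

Make up two repair kits for this sink. Tap kit, in the tray whose two notched gauge plates stand farther apart: the long coarse-threaded stud, the T-shaped tap handle and the white pipe coupling; drain kit, in the other tray: the short fine-threaded stud and the strainer plug. Lay each stud level in both notches of its tray's gauge, between its nuts, stand each other part upright, flat on the floor of an open pocket of its own, and leave the mug, the glass and the soap bottle where they are.

Things in the scene. Friction and masses are not known exactly. Their poses are not given: they have to be found in the camera images.
- tray_wide: Wide-gauge (tap kit). Fixed grey tray, 170 (x) by 160 (y) mm, origin under its centre, any yaw (all in mm). Gauge at x -39.5, y 0: two V-notched plates (gap 62, 6 thick in y, 48 wide, 41 high), coarse teeth beside; the 16 mm stud lies along y, its axis at z 34. V: 45 deg flanks, 36 wide. Two pockets, 75 by 74, centred x 43.5, y 39 and -39; floor z 4, walls to z 14.
- tray_narrow: Narrow-gauge (drain kit). Fixed grey tray, 170 (x) by 160 (y) mm, origin under its centre, any yaw (all in mm). Gauge at x -39.5, y 0: two V-notched plates (gap 42, 5 thick in y, 48 wide, 44 high), fine teeth beside; the 12 mm stud lies along y, its axis at z 34. V: 45 deg flanks, 36 wide. Two pockets, 75 by 74, centred x 43.5, y 39 and -39; floor z 4, walls to z 14.
- stud_long: Long coarse-threaded steel stud, 16 mm thick, 120 mm long, ridges 5 mm apart, with a fixed dark hex nut (24 mm across flats, 12 mm thick) 2 mm from each end: 92 mm of bare thread between the nuts. Lies level on its nuts, axis 12 mm above the counter. Origin mid-length on its axis; x runs along it. 180 g.
- stud_short: Short fine-threaded steel stud, 12 mm thick, 90 mm long, ridges 2.5 mm apart, with a fixed dark hex nut (19 mm across flats, 9 mm thick) 2 mm from each end: 68 mm of bare thread between the nuts. Lies level on its nuts, axis 9.5 mm above the counter. Origin mid-length on its axis; x runs along it. 90 g.
- tap_handle: Aluminium T-shaped tap handle standing on its foot: round foot 34 mm wide and 8 mm high, neck 24 mm thick, and on top a straight bar 60 mm long (along its x), 12 mm wide (y), from 24 to 38 mm high. Origin at the centre of its underside, z up. 90 g.
- coupling: White plastic pipe coupling standing on end: plain tube, 40 mm outside, 28 mm bore, 45 mm high. Origin at the centre of its underside, z up. 40 g.
- strainer: Sink strainer plug: flat black rubber disc with a steel top, 56 mm wide, 8 mm thick (11 mm with the steel), upright steel stem 12 mm thick with a knob 18 mm wide from 30 to 46 mm high. Origin at the centre of its underside, z up. 80 g.
- mug: Turquoise mug, 76 mm wide, 85 mm high, a bystander. Origin at the centre of its underside.
- tumbler: Clear drinking glass, 68 mm wide, 100 mm high, a bystander. Origin at the centre of its underside.
- soap: Pink soap bottle, 60 mm wide, 150 mm high, a bystander. Origin at the centre of its underside.
Not all that is in view belongs to the job. Leave any blue or yellow look-alike of the coupling alone. Leave any orange or red look-alike of the stud_long alone.

How it is judged:
By the outcome, as a careful person would: the job done as asked, in the order asked, and still so for the second after the job is handed in, with the robot touching nothing.
It also fails if it takes over 128 s, if anything falls off the work surface, if the arm or the gripper's body presses on something with over 40 N, if the wrist force passes 120 N, or if a joint passes its speed limit or range.

## Robot

A 6-joint arm with a two-finger parallel gripper is mounted at the origin on the work surface. World frame = base frame: x ahead of the robot, y to its left, z up, the work surface at z = 0. Lengths are in mm, angles in rad, forces in N, time in s.
With the tool pointing down it reaches from about 325 to 875 mm from the base axis. Payload 4.4 kg.
Tool frame: the origin (TCP) lies on the centre line of the jaws, within the pads' length; the fingertips stand ahead of it and the grasp point (between the pads) lies 6 mm ahead of it (ctrl.tcp_to_tips is the z of the fingertips in the tool frame, in mm); z points along the fingers, y is the line along which they close (so a half turn about z gives the same grasp; the last joint's range is limited). The gripper opens to 85 mm and grips with 20 to 120 N. Pads are 22 mm wide; open, the fingers measure 114 mm over their backs; the gripper's body (76 mm by 85 mm) begins 54 mm behind the grasp point. The pads swing forward as they close: fully open they stand 13 mm farther back than shut.
Start: joints at [0.952, 0.207, 1.542, -0, 1.393, -0.15], TCP at [259.804, 512.962, 256.282] pointing down, gripper open.
Joint ranges: [-2.73, 2.73], [-0.86, 2.22], [0.23, 2.46], [-1.11, 4.25], [0.08, 2.63], [-2.82, 2.82]. Speed limits (rad/s): [2.79, 2.79, 3.14, 3.14, 3.14, 3.14].

## Interface

Orientations are given as a 3x3 rotation matrix whose columns are the frame's x, y, z axes.
In Python, from plant import ctrl, sensors, optics gives the robot as it stands. Calls block until the motion is done:
- ctrl.move_ptp(position, orientation): joint-space move of the TCP to a pose.
- ctrl.move_l(position, rot=None, vel=150, threshold=None): straight line of the TCP; rot=None keeps the orientation; vel is the mean speed in mm/s. With threshold (N) it stops when the force on the tool has changed by that much, and returns True; else False.
- ctrl.set_joints(angles): joint-space move.
- ctrl.gripper_to(opening, force=None): finger opening in mm; force is the grip in N (None keeps the last); returns when the fingers have stopped.
- ctrl.hold(seconds).
- ctrl.solve_ik(position, orientation): joint angles nearest the present ones, or None.
- sensors.read_state(): the state.
- optics.grab_frame(name): name is "scene" or "top"; returns (picture, depth): 400x640x3 uint8, red, green, blue; 400x640 float32, mm along the optical axis (not along the pixel's ray), 0 where there is no reading.
- optics.camera_params(name): a dict with "mtx" (3x3 intrinsics, pixels), "k1" (the pictures are not rectified: a ray, as slopes to the right and down, at radius r is drawn at 1 + k1 r^2 times it, then the intrinsics apply), "R" (3x3) and "t" (3): a world point X has camera coordinates R X + t. Camera axes: x right, y down, z forward; pixel columns grow to the right and rows downward; lengths in mm; the calibration is good to about 2 mm. A picture is of the moment at which its call begins. camera_params takes no time and is no camera call.
A pose or a line that the arm cannot do raises ctrl.MotionError and nothing moves.
- ctrl.finish_job(): hands the job in; it is judged then, once.
The state is a dict: "t": time; "q": joint angles; "qvel": joint speeds; "tau": joint torques, N m; "eef_pos": TCP position; "eef_rot": TCP orientation; "force": force on the tool from outside, world axes, zero at the start; "wrist_torque": the same for the moment, N m; "grip_width": finger opening in mm; "grasp_force": force on a finger pad.
Only numpy, scipy, OpenCV 4.12 (cv2) and the standard library are available. Lean on these libraries where they do the work, as an engineer would, in place of code of your own. Each camera call takes 0.05 s, during which the arm holds its last target. There are 200 camera calls.

## Working session

There is one attempt and no reset: what is moved stays moved. The work goes in short steps, each a Python script; the robot and the scene stay as the last script left them, time stands still between calls to the robot, and variables do not carry over. Pictures are saved under pics/ and viewed, at most 14 in all, crops included, and the job is handed in when it is done.

```bash
ls; mkdir -p pics
cat > h.py <<'E'
import numpy as np, cv2
from plant import ctrl, sensors, optics
def grab(n):
    p,d=optics.grab_frame(n); np.savez(f'/tmp/{n}.npz',p=p,d=d); return p,d
def load(n):
    z=np.load(f'/tmp/{n}.npz'); return z['p'],z['d']
def save(name,p,crop=None,s=1):
    if crop: r0,r1,c0,c1=crop; p=p[r0:r1,c0:c1]
    cv2.imwrite(f'pics/{name}.png',cv2.resize(p[:,:,::-1],None,fx=s,fy=s,interpolation=cv2.INTER_CUBIC))
def slopes(c,uv):
    K=np.array(c['mtx']); uv=np.atleast_2d(np.float64(uv))
    # plain radial k1 model = OpenCV's
    return cv2.undistortPoints(uv.reshape(-1,1,2),K,np.array([c['k1'],0,0,0.])).reshape(-1,2)
def pix_z(n,uv,z):
    "pixels -> world points on plane z"
    c=optics.camera_params(n); R=np.array(c['R']);t=np.array(c['t']).ravel()
    s=slopes(c,uv); d=np.c_[s,np.ones(len(s))]@R; o=-R.T@t
    z=np.broadcast_to(z,len(s)); k=(z-o[2])/d[:,2]
    return o+d*k[:,None]
def cloud(n,d):
    c=optics.camera_params(n); R=np.array(c['R']);t=np.array(c['t']).ravel()
    v,u=np.mgrid[:d.shape[0],:d.shape[1]]
    s=slopes(c,np.c_[u.ravel(),v.ravel()]); z=d.ravel()[:,None]
    X=(np.c_[s,np.ones(len(s))]*z-t)@R
    X[z[:,0]==0]=np.nan
    return X.reshape(*d.shape,3)
def down(yaw):
    "tool pointing down, closing line y at angle yaw+90deg (tool x at yaw)"
    c,s=np.cos(yaw),np.sin(yaw); return np.array([[c,s,0],[s,-c,0],[0,0,-1.]])
E
python3 - <<'E'
from h import *
for n in('top','scene'):
    p,d=grab(n); save(n+'0',p,s=1.25)
    c=optics.camera_params(n); R=np.array(c['R']);print(n,-R.T@np.array(c['t']).ravel(),R[2],c['k1'],c['mtx'])
print(ctrl.tcp_to_tips, sensors.read_state())
E
```

```text
pics
top [ 232.72705136  -11.74825742 1257.64277305] [ 0.23012671  0.00683453 -0.97313667] -0.009871651749668182 [[434.09842478   0.         317.40644011]
 [  0.         434.09842478 198.44226909]
 [  0.           0.           1.        ]]
scene [1431.73647175  179.19550563 1084.45352083] [-0.64404535 -0.1482187  -0.75049104] -0.001136310710652799 [[437.71668389   0.         325.98358508]
 [  0.         437.71668389 199.65475085]
 [  0.           0.           1.        ]]
25.0 {'t': 0.1, 'q': array([ 9.51501554e-01,  2.07340216e-01,  1.54283186e+00,  1.23133301e-05,
        1.39353950e+00, -1.50486746e-01]), 'qvel': array([-0.00066614, -0.0006371 , -0.00292981, -0.00112186, -0.00057632,
       -0.000938  ]), 'tau': array([-4.99318703e-04, -3.84092081e+01, -2.92546678e+01, -2.40669651e-04,
        4.87994359e-03,  1.69944980e-05]), 'eef_pos': array([259.4167434 , 512.42624067, 255.22891289]), 'eef_rot': array([[-8.92106292e-01,  4.51823889e-01, -1.23982024e-03],
       [ 4.51825470e-01,  8.92104698e-01, -1.71837606e-03],
       [ 3.29646104e-04, -2.09315646e-03, -9.99997755e-01]]), 'force': array([ 0.68857013, -0.55506974,  0.09570212]), 'wrist_torque': array([-0.01986396, -0.02450733, -0.00191185]), 'grasp_force': 0.0, 'grip_width': 85.29117772002495}
```

View pics/top0.png

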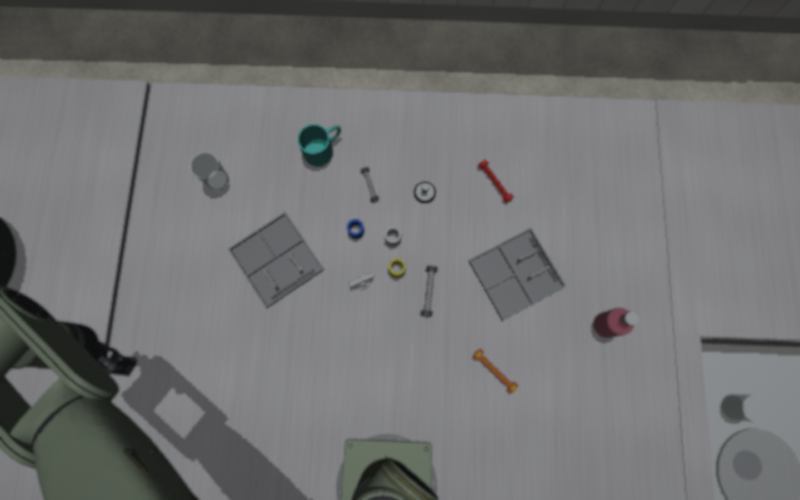

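View pics/scene0.png

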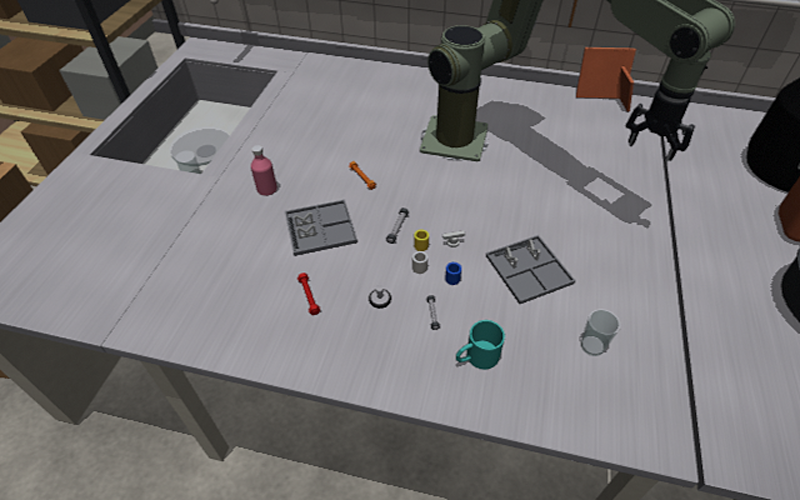

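Top view, 800×500: left tray (277,260), right tray (516,274), grey studs at (370,185) and (430,290), strainer (425,191), handle (361,281), and rings in blue (356,229), white (393,237) and yellow (397,268). The mug, glass and soap stand around the outside. I'll enlarge the trays and parts next.

Run:
```python
from h import *
p,d=load('top'); save('topcrop',np.clip(p*1.6,0,255).astype(np.uint8),(125,265,180,460),2.85)
p,d=load('scene'); save('scenecrop',np.clip(p*1.4,0,255).astype(np.uint8),(140,290,215,475),3)
# height map stats
for n in('top','scene'):
    p,d=load(n); X=cloud(n,d); print(n,[X[int(v),int(u)].round(1).tolist() for u,v in ([(320,215),(360,240),(270,150)] if n=='top' else [(300,230),(350,200),(330,180)])])
```

```text
top [[480.0, -12.4, 1.3], [410.7, -131.6, -1.0], [676.8, 147.7, -0.1]]
scene [[676.9, -73.0, 47.3], [487.2, 42.9, 3.8], [411.4, -42.1, 1.2]]
```

View pics/topcrop.png

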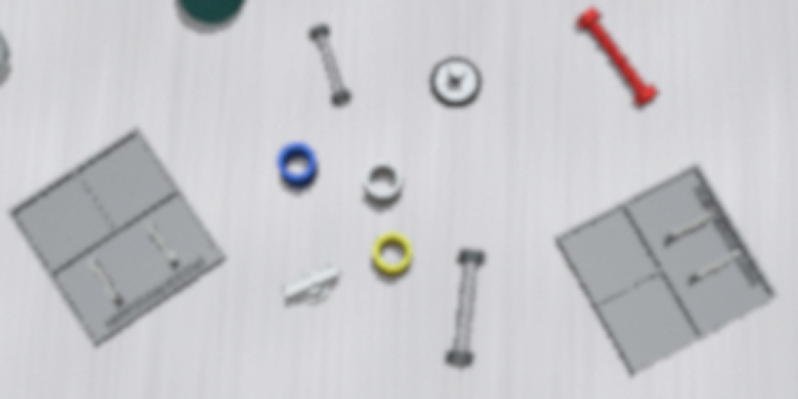

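View pics/scenecrop.png

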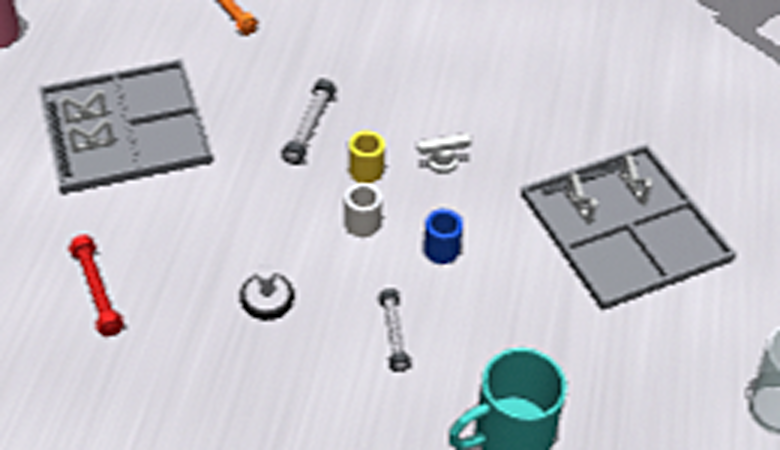

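In the top crop, the left tray's plates at (103,285) and (163,243) are about 73 px apart, and the right tray's at (690,228) and (715,265) about 45 px. So the left tray is wide and the right is narrow.

- **Studs:** candidates are red (615,57), orange (outside the crop), grey long (465,308) and grey short (330,66). The two steel-grey ones fit. The one at (465,308) is longer and coarser, so it is stud_long.
- **Rings:** blue (297,165), yellow (392,255) and white (382,184). The white one is the coupling. The crops confirm these picks.

Run:
```python
from h import *
T=lambda q:np.c_[(np.array(q)+.5)/2.85-.5]+[180,125]
S=lambda q:np.c_[(np.array(q)+.5)/3-.5]+[215,140]
def show(name,zt,qt,zs,qs):
    a=pix_z('top',T(qt),zt)[:,:2]; b=pix_z('scene',S(qs),zs)[:,:2]
    print(name,'TOP',a.round(0).tolist(),'c',a.mean(0).round(1)); print('    SCN',b.round(0).tolist(),'c',b.mean(0).round(1))
    for x in (a,b):
        if len(x)==2: v=x[1]-x[0]; print('   len %.1f ang %.3f'%(np.hypot(*v),np.arctan2(v[1],v[0])))
        if len(x)==4: print('   sides',[round(float(np.hypot(*(x[(i+1)%4]-x[i]))),1) for i in range(4)],[round(float(np.arctan2(*(x[(i+1)%4]-x[i])[::-1])),3) for i in range(4)])
show('wide',14,[(136,130),(225,260),(97,346),(11,212)],14,[(521,188),(648,148),(735,255),(603,306)])
show('narrow',14,[(697,167),(775,296),(632,376),(555,240)],14,[(41,90),(182,62),(212,158),(62,190)])
show('long',12,[(471,257),(459,358)],12,[(324,88),(294,152)])
show('short',9.5,[(319,32),(341,99)],9.5,[(389,297),(400,361)])
show('bar',34,[(285,296),(338,270)],31,[(417,146),(470,142)])
show('coup',45,[(383,183)],45,[(363,197)])
show('strainer',8,[(456,82)],8,[(267,297)])
show('Wplates',40,[(103,285),(163,243)],40,[(580,193),(635,172)])
show('Nplates',40,[(690,228),(715,265)],40,[(86,104),(92,132)])
# colour/brightness depth: coupling and handle centroids from depth
for n in('top','scene'):
    p,d=load(n); X=cloud(n,d)
    for nm,c,lo in(('coup',(503,-3),30),('bar',(435,45),24),('strainer',(605,-60),26)):
        m=(np.hypot(X[...,0]-c[0],X[...,1]-c[1])<45)&(X[...,2]>lo); q=X[m]; print(n,nm,m.sum(),q.mean(0).round(1),q[:,:2].min(0).round(),q[:,:2].max(0).round())
```

```text
wide TOP [[603.0, 269.0], [468.0, 166.0], [375.0, 289.0], [510.0, 391.0]] c [489.1 278.8]
    SCN [[477.0, 167.0], [385.0, 296.0], [516.0, 396.0], [613.0, 269.0]] c [497.5 282. ]
   sides [169.7, 154.0, 168.9, 153.1] [-2.491, 2.218, 0.646, -0.918]
   sides [158.7, 164.7, 159.9, 170.5] [2.19, 0.649, -0.915, -2.501]
narrow TOP [[585.0, -319.0], [452.0, -395.0], [365.0, -249.0], [502.0, -171.0]] c [ 476.  -283.5]
    SCN [[458.0, -393.0], [375.0, -249.0], [513.0, -170.0], [596.0, -314.0]] c [ 485.8 -281.3]
   sides [153.8, 169.9, 157.2, 169.5] [-2.618, 2.106, 0.52, -1.056]
   sides [166.0, 159.1, 165.6, 159.0] [2.096, 0.518, -1.047, -2.621]
long TOP [[481.0, -85.0], [377.0, -76.0]] c [429.1 -80.4]
    SCN [[376.0, -77.0], [482.0, -85.0]] c [428.8 -80.9]
   len 104.4 ang 3.049
   len 106.1 ang -0.081
short TOP [[721.0, 83.0], [647.0, 56.0]] c [684.1  69.7]
    SCN [[650.0, 57.0], [722.0, 84.0]] c [686.   70.5]
   len 79.3 ang -2.792
   len 77.4 ang 0.344
bar TOP [[430.0, 101.0], [458.0, 49.0]] c [444.2  75.1]
    SCN [[458.0, 48.0], [438.0, 103.0]] c [448.2  75.7]
   len 59.0 ang -1.069
   len 58.8 ang 1.912
coup TOP [[547.0, 7.0]] c [547.4   7.5]
    SCN [[556.0, 9.0]] c [555.6   8.8]
strainer TOP [[671.0, -65.0]] c [670.9 -65.2]
    SCN [[678.0, -63.0]] c [677.6 -62.8]
Wplates TOP [[433.0, 282.0], [478.0, 226.0]] c [455.6 254.3]
    SCN [[492.0, 229.0], [448.0, 283.0]] c [470.3 255.7]
   len 72.1 ang -0.898
   len 69.3 ang 2.251
Nplates TOP [[514.0, -304.0], [477.0, -328.0]] c [ 495.1 -316. ]
    SCN [[491.0, -322.0], [530.0, -300.0]] c [ 510.4 -311. ]
   len 44.4 ang -2.560
   len 44.5 ang 0.504
top coup 132 [494.4  -1.7  41.2] [459. -24.] [547.  22.]
top bar 77 [448.8  69.8  34.7] [435.  50.] [462.  89.]<stdin>:23: RuntimeWarning: Mean of empty slice.
  ret = um.true_divide(
Traceback (most recent call last):
ValueError: zero-size array to reduction operation minimum which has no identity
```

```bash
python3 - <<'E' 2>/dev/null
from h import *
for n in('top','scene'):
    p,d=load(n); X=cloud(n,d)
    for nm,c,lo,hi in(('coup',(550,8),35,60),('coupall',(550,8),12,60),('bar',(447,75),26,50),('disc',(674,-64),6,22),('knob',(674,-64),30,60),('Wgauge',(459,258),25,60),('Ngauge',(497.6,-319.6),25,60)):
        m=(np.hypot(X[...,0]-c[0],X[...,1]-c[1])<42)&(X[...,2]>lo)&(X[...,2]<hi); q=X[m]
        print(n,nm,m.sum(),end=' ')
        if len(q)>3:
            print(q.mean(0).round(1),((np.percentile(q,3,0)+np.percentile(q,97,0))/2).round(1),q.min(0).round(),q.max(0).round(), end=' ')
            u=np.linalg.svd(q[:,:2]-q[:,:2].mean(0))[2][0]; print('ang %.3f'%np.arctan2(u[1],u[0]),end='')
        print()
p,d=load('top'); q,e=load('scene'); s=lambda p,r:cv2.resize(np.clip(p[r[0]:r[1],r[2]:r[3]]*1.4,0,255).astype(np.uint8),(390,500),interpolation=cv2.INTER_CUBIC)
save('parts',np.hstack([s(p,(140,240,280,358)),s(q,(170,260,293,363.2.__int__()))]))
E
```

```text
top coup 88 [551.6   7.5  41.8] [552.3   7.8  41.3] [533. -10.  36.] [572.  26.  47.] ang 3.082
top coupall 125 [550.6   7.9  36.3] [551.1   7.8  30.9] [533. -10.  12.] [572.  26.  47.] ang -3.115
top bar 94 [445.9  75.2  35.4] [446.   75.2  34.9] [428.  50.  26.] [462. 103.  41.] ang 2.028
top disc 160 [669.2 -65.4   9.2] [670.9 -65.2  10.3] [641. -91.   6.] [699. -39.  17.] ang 1.449
top knob 34 [670.1 -64.8  41.9] [671.2 -65.6  39.3] [663. -74.  30.] [680. -56.  49.] ang 2.733
top Wgauge 61 [459.8 259.5  32.8] [458.5 258.   32.6] [421. 217.  25.] [499. 300.  41.] ang 2.215
top Ngauge 63 [ 498.4 -320.    34.9] [ 497.4 -318.5   33.2] [ 465. -352.   25.] [ 531. -287.   42.] ang -2.683
scene coup 88 [556.2   7.5  41.9] [556.5   7.5  41.5] [533. -13.  35.] [576.  26.  48.] ang 0.154
scene coupall 178 [558.    7.4  32.8] [556.8   7.5  30.1] [533. -13.  12.] [578.  27.  48.] ang 0.186
scene bar 82 [450.4  75.3  34.1] [449.6  75.   33.5] [432.  49.  26.] [469. 102.  41.] ang -1.091
scene disc 170 [679.1 -64.6  10.3] [677.3 -65.7  11.5] [651. -93.   6.] [702. -28.  21.] ang 1.703
scene knob 39 [676.6 -65.   42.3] [674.7 -65.3  39.8] [665. -73.  31.] [684. -57.  49.] ang -0.197
scene Wgauge 57 [454.3 265.7  31.6] [459.8 259.4  32.4] [422. 219.  25.] [498. 300.  41.] ang 2.137
scene Ngauge 90 [ 502.1 -319.7   33.9] [ 501.8 -320.7   33.9] [ 467. -352.   25.] [ 534. -287.   46.] ang 0.529
```

View pics/parts.png

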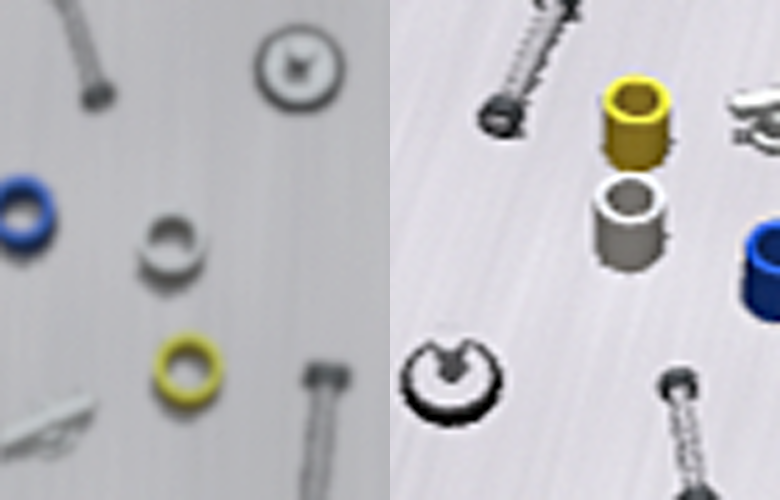

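Both cameras agree. White is the coupling, in the left half at (172,250), clear of blue and yellow. Starting with the long stud.

```bash
cat >> h.py <<'E'
W=np.array([490.6,282.]); WY=0.648; N=np.array([478.3,-285.3]); NY=2.095
def loc(C,yaw,x,y): c,s=np.cos(yaw),np.sin(yaw); return C+[c*x-s*y,s*x+c*y]
def rot(xy,z,yaw,tol=.0):
    "pick the half turn that keeps the last joint most central"
    best=None
    for k in(-1,0,1):
        R=down(yaw+k*np.pi); q=ctrl.solve_ik([*xy,z],R)
        if q is not None and (best is None or abs(q[5])<best[0]): best=(abs(q[5]),R)
    return best[1]
def st(tag):
    s=sensors.read_state(); print(tag,'t%.1f'%s['t'],s['eef_pos'].round(1),'w%.1f'%s['grip_width'],'gf%.0f'%s['grasp_force'],s['force'].round(1))
def pick(xy,z,yaw,opening,force=50,hi=180):
    R=rot(xy,z,yaw); ctrl.move_ptp([*xy,hi],R); ctrl.gripper_to(opening)
    ctrl.move_l([*xy,z+25],R,vel=150)
    print('touch',ctrl.move_l([*xy,z],R,vel=50,threshold=15)); st('down')
    ctrl.gripper_to(0,force); st('grip'); ctrl.move_l([*xy,hi],R,vel=120); st('lift')
def place(xy,z,yaw,opening,hi=180):
    R=rot(xy,z,yaw); ctrl.move_ptp([*xy,hi],R); ctrl.move_l([*xy,z+25],R,vel=150)
    print('touch',ctrl.move_l([*xy,z],R,vel=40,threshold=8)); st('down')
    ctrl.gripper_to(opening); ctrl.hold(.2); st('open'); ctrl.move_l([*xy,hi],R,vel=120)
E
python3 - <<'E'
from h import *
pick([429,-80.6],29,-0.085,40); place(loc(W,WY,-39.5,0),50.5,WY+np.pi/2,34)
p,d=grab('scene'); save('s1',p,(150,290,300,480),4)
st('end')
E
```

```text
touch False
down t4.5 [428.8 -80.5  28.7] w40.1 gf0 [ 0.2 -0.4  0.5]
grip t4.8 [429.4 -80.7  29.4] w13.6 gf49 [-0.6 -0.1  3.7]
lift t6.2 [428.3 -80.3 179.1] w13.9 gf49 [-1.   1.3 -1.1]
touch True
down t9.1 [459.8 258.7  51.8] w14.0 gf49 [ 2.5  1.7 -0.5]
open t9.6 [458.4 258.   51.5] w33.6 gf0 [-0.5  0.6  0.6]
end t10.9 [458.3 257.9 178.8] w34.0 gf0 [-0.3  0.2  0.1]
```

View pics/s1.png

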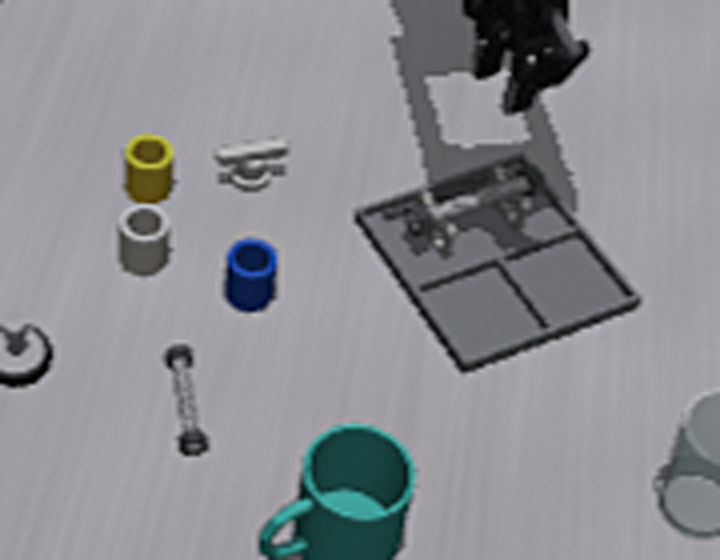

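The stud lies across both plates, with its ends at about (415,225) and (525,190). Next are the handle and coupling.

Run:
```python
from h import *
pick([447.8,75.2],51,2.05,32); 
if sensors.read_state()['grip_width']>6:
    place(loc(W,WY,43.5,-39),54,WY,28)
    pick([553.5,7.5],44,np.pi/4,58,30); place(loc(W,WY,43.5,39),47,WY+np.pi/2,56)
R=down(0);ctrl.move_ptp([430,0,300],R)
p,d=grab('scene'); save('s2',p,(150,290,300,480),4)
```

```text
touch False
down t13.3 [447.7  75.2  50.8] w32.5 gf0 [ 0.   0.7 -0.7]
grip t13.6 [448.5  75.2  51.6] w10.2 gf51 [ 0.7 -1.3  2.1]
lift t14.9 [447.   75.2 179.1] w10.4 gf50 [-0.6  0.6 -1.9]
touch True
down t17.8 [548.3 277.   55.6] w10.6 gf51 [-0.9  0.1  4.1]
open t18.3 [547.4 276.7  54.6] w27.9 gf0 [-0.4  0.9 -0.8]
touch False
down t22.5 [553.4   7.5  43.7] w58.0 gf0 [-0.1  0.2 -0.5]
grip t22.8 [554.1   7.4  44.5] w39.4 gf30 [0.2 0.5 1.8]
lift t24.1 [552.7   7.6 178.9] w39.7 gf30 [0.4 0.6 0. ]
touch True
down t26.8 [501.3 339.2  48.5] w39.6 gf31 [-0.1 -0.8  4.4]
open t27.3 [500.5 338.8  47.7] w56.4 gf0 [ 0.2 -0.1 -0.8]
```

View pics/s2.png

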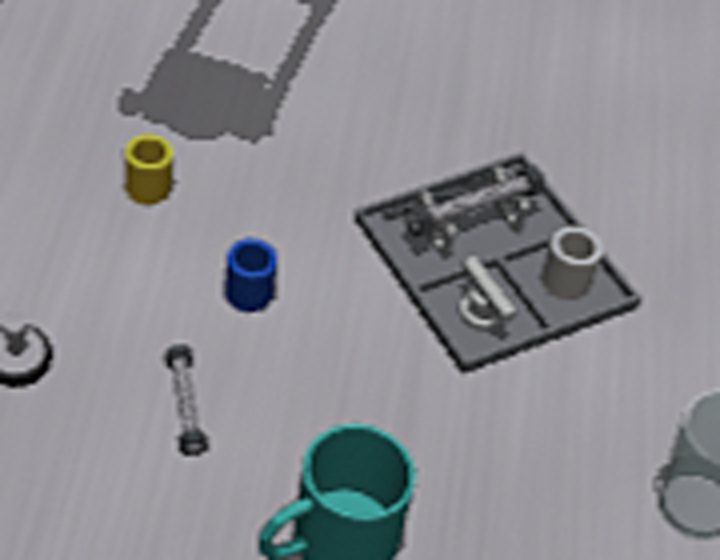

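The handle at (490,290) and the coupling at (572,262) are upright, each in its own pocket. Next is the drain kit.

Run:
```python
from h import *
pick([685,70.1],28,0.346,36); 
if sensors.read_state()['grip_width']>5:
    place(loc(N,NY,-39.5,0),52.5,NY+np.pi/2,30)
    pick([673.5,-65],44,0,34); place(loc(N,NY,43.5,39),47,NY,30)
R=down(0);ctrl.move_ptp([400,60,300],R)
p,d=grab('scene'); q,e=grab('top')
a=cv2.resize(p[175:260,220:300],(400,425),interpolation=cv2.INTER_CUBIC); b=cv2.resize(p[180:250,385:465],(400,350),interpolation=cv2.INTER_CUBIC)
save('s3',np.hstack([a,np.vstack([b,np.zeros((75,400,3),np.uint8)])]))
save('t3',np.clip(q*1.5,0,255).astype(np.uint8),(125,265,180,460),2.85)
for n,dd in(('scene',d),('top',e)):
    X=cloud(n,dd)
    for C,Y,nm in((W,WY,'W'),(N,NY,'N')):
        L=X.copy(); c,s=np.cos(Y),np.sin(Y); dx=X[...,:2]-C
        l=np.stack([dx[...,0]*c+dx[...,1]*s,-dx[...,0]*s+dx[...,1]*c,X[...,2]],-1)
        m=(abs(l[...,0]+39.5)<12)&(abs(l[...,1])<62)&(l[...,2]>26); k=l[m]
        print(n,nm,m.sum(),'y',k[:,1].min().round(),k[:,1].max().round(),'x',k[:,0].mean().round(1))
        for lo in range(-60,60,15):
            r=k[(k[:,1]>=lo)&(k[:,1]<lo+15)]
            if len(r): print('   ',lo,len(r),r[:,0].mean().round(1),np.percentile(r[:,2],90).round(1))
```

```text
touch False
down t33.1 [684.9  70.1  27.6] w35.9 gf0 [-0.3 -0.4  0.4]
grip t33.4 [685.5  70.1  28.6] w9.8 gf49 [ 0.8 -0.4  1.7]
lift t34.9 [684.2  70.1 178.5] w10.0 gf49 [-0.3  0.3 -1.6]
touch True
down t37.9 [ 498.5 -320.3   52.9] w9.6 gf49 [0.4 0.1 4.4]
open t38.5 [ 497.8 -319.6   52. ] w30.2 gf0 [ 0.5 -0.2 -0.4]
touch False
down t42.6 [673.3 -65.   43.6] w34.1 gf0 [ 0.6 -0.5 -0.6]
grip t42.9 [673.8 -65.   44.4] w16.5 gf49 [ 0.6  0.  -0.4]
lift t44.2 [672.7 -64.8 178.6] w16.1 gf49 [-0.6  0.4 -0. ]
touch True
down t47.9 [ 422.3 -266.9   48.3] w16.5 gf49 [-1.  -0.4  5.5]
open t48.4 [ 421.7 -266.3   47.7] w29.4 gf0 [ 0.2  0.1 -0.3]
scene W 194 y -62.0 58.0 x -36.2
    -60 29 -35.0 48.1
    -45 21 -38.2 40.8
    -30 24 -36.1 42.4
    -15 19 -36.8 40.8
    0 19 -35.9 40.9
    15 24 -36.4 42.3
    30 27 -35.6 42.8
    45 23 -36.5 47.3
scene N 118 y -49.0 43.0 x -40.9
    -60 5 -41.1 42.3
    -45 26 -41.7 42.8
    -30 18 -38.7 39.8
    -15 11 -42.8 41.5
    0 10 -42.1 40.3
    15 24 -39.8 39.4
    30 24 -41.6 44.8
top W 149 y -19.0 60.0 x -39.9
    -30 5 -35.9 41.0
    -15 24 -39.4 41.0
    0 23 -39.7 40.9
    15 23 -39.8 41.7
    30 32 -40.1 39.4
    45 41 -40.6 46.0
top N 158 y -45.0 44.0 x -39.0
    -60 1 -39.8 35.4
    -45 30 -38.3 42.5
    -30 27 -39.6 39.2
    -15 20 -39.2 39.9
    0 20 -39.5 40.1
    15 28 -39.5 40.3
    30 32 -38.3 44.3
```

View pics/s3.png

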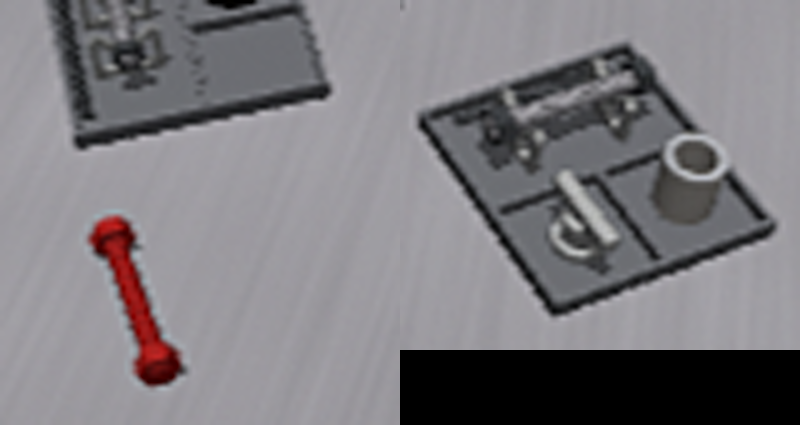

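View pics/t3.png

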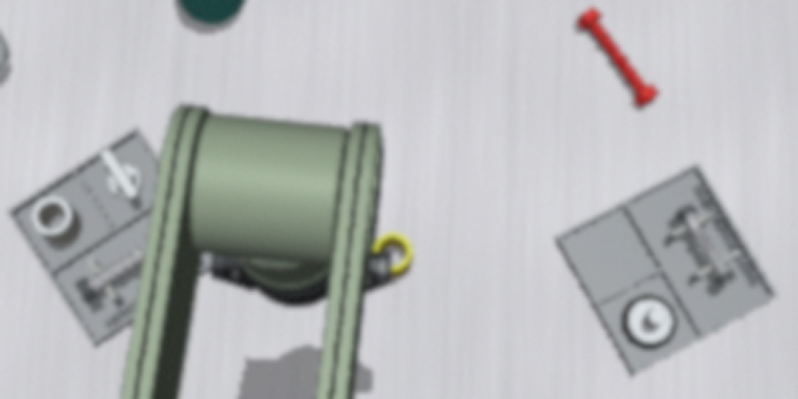

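Run:
```python
from h import *
p,d=load('scene'); save('s4',p,(150,210,220,300),8)
```

```text
(no output)
```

View pics/s4.png

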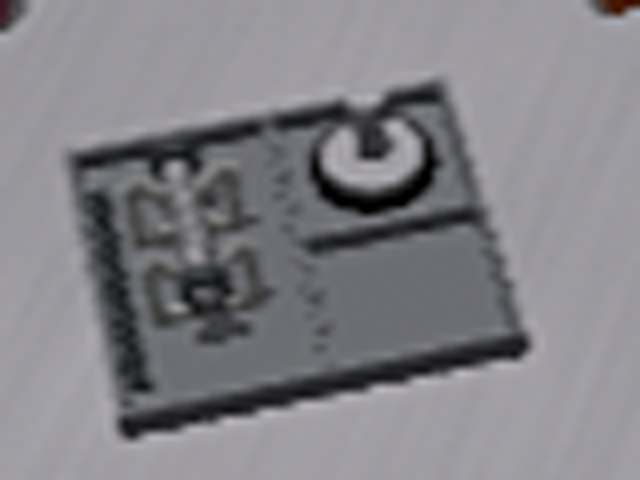

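The short stud (190,225) lies in both notches with its nuts outside the plates, and the strainer (375,160) is upright inside its pocket. Handing in.

```bash
python3 -c "
from h import *
print(ctrl.finish_job())"
```

```text
the job is handed in; nothing more can be done
None
```

Both kits are made up as asked and the job is handed in at about 50 s of the 128 s; the last pictures show both studs level in their notches and the other three parts upright in their own pockets, and the mug, glass and soap bottle were not touched.

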